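Ring, heft the tins and hold up the magnet tin

TASK

Ring the counter bell for your workmate by pressing its plunger right down to the stop; then, to find which of the three identical closed tins is full of speaker magnets, lift each in turn clear of the counter, feel its weight and stand it back where it was. Finish still gripping the heaviest tin, held up level and still about 20 cm above the counter for the workmate to see, with the other two tins standing in their places. Leave everything else on the counter alone.

Things in the scene. Friction and masses are not known exactly. Their poses are not given: they have to be found in the camera images.
- tin_a: one of three same-looking closed steel tins in a loose row across the counter: round, 56 mm across, 70 mm tall, upright, centres 140 mm or more apart, low things between them (grip the upper half). Origin: centre of its underside, z up. 0.2 to 0.7 kg, contents do not shift; neither looks nor place tell the heaviest, which outweighs each other one by at least 0.12 kg
- tin_b: one of three same-looking closed steel tins in a loose row across the counter: round, 56 mm across, 70 mm tall, upright, centres 140 mm or more apart, low things between them (grip the upper half). Origin: centre of its underside, z up. 0.2 to 0.7 kg, contents do not shift; neither looks nor place tell the heaviest, which outweighs each other one by at least 0.12 kg
- tin_c: one of three same-looking closed steel tins in a loose row across the counter: round, 56 mm across, 70 mm tall, upright, centres 140 mm or more apart, low things between them (grip the upper half). Origin: centre of its underside, z up. 0.2 to 0.7 kg, contents do not shift; neither looks nor place tell the heaviest, which outweighs each other one by at least 0.12 kg
- bell_top (a point): centre of the top face of the bell's plunger head, 62 mm above the counter when up; it moves with the plunger. The bell is a chrome counter bell, screwed down: a black base disc 84 mm across, a dome up to 45 mm high, and on top a round steel plunger head 22 mm across and 6 mm thick. Pressed straight down
- bell_plunger (a joint): how far the bell's plunger is pressed, in m: 0 up, 0.008 at its stop. It is sprung: about 2 N starts it, about 5 N brings it to its stop; it comes back up by itself
- heat_sink: loose finned aluminium heat sink, 70 x 60 x 32 mm, right side of the counter; bystander. Origin: centre of its underside
- ratchet: loose ratchet screwdriver with black handle and chrome shank, 200 mm long, 28 mm thick, lying crosswise beyond the bell; bystander. Origin: under the middle of its length, x along the shank
- radio_knob: loose brown plastic radio knob, 32 mm across, 20 mm high, lying between two of the tins; bystander. Origin: centre of its underside
- magnet: loose dark ring magnet (it does not attract anything here), 36 mm across, 8 mm high, lying between two of the tins; bystander. Origin: centre of its underside
- speaker: loose round speaker lying face up, 104 mm across, 53 mm high, far left; bystander. Origin: centre of its underside
Things that resemble listed ones, but are neither listed nor needed, are in the scene too. Leave any yellow look-alike of the part that bears bell_top alone.

How it is judged:
On the way, in this order (a step that is already met when the one before it is completed fails the run):
1. the bell's plunger is pressed to its stop, with all three tins still standing (value of joint bell_plunger above 0.0068 m and height (world z) of each of tin_a, tin_b, tin_c below 0.006 m), for 0.05 s.
2. a tin is lifted clear of the counter in the fingers, the other two standing, the heaviest (which presses on the counter with over 4.6 N) among them ((((height (world z) of tin_a above 0.012 m and contact force between tin_a and the fingers above 1 N) and height (world z) of each of tin_b, tin_c below 0.006 m and contact force between any of tin_b, tin_c and anything else above 4.6 N) or ((height (world z) of tin_b above 0.012 m and contact force between tin_b and the fingers above 1 N) and height (world z) of each of tin_a, tin_c below 0.006 m and contact force between any of tin_a, tin_c and anything else above 4.6 N) or ((height (world z) of tin_c above 0.012 m and contact force between tin_c and the fingers above 1 N) and height (world z) of each of tin_a, tin_b below 0.006 m and contact force between any of tin_a, tin_b and anything else above 4.6 N))), for 0.2 s.
3. all three tins stand on the counter again (height (world z) of each of tin_a, tin_b, tin_c below 0.006 m), for 0.1 s.
4. again a tin is lifted clear of the counter in the fingers, the other two standing ((((height (world z) of tin_a above 0.012 m and contact force between tin_a and the fingers above 1 N) and height (world z) of each of tin_b, tin_c below 0.006 m) or ((height (world z) of tin_b above 0.012 m and contact force between tin_b and the fingers above 1 N) and height (world z) of each of tin_a, tin_c below 0.006 m) or ((height (world z) of tin_c above 0.012 m and contact force between tin_c and the fingers above 1 N) and height (world z) of each of tin_a, tin_b below 0.006 m))), for 0.2 s.
5. all three tins stand on the counter again (all of step 3), for 0.1 s.
At the end, for the whole second after the job is handed in: A tin is gripped, upright within 14 degrees and at rest, its underside 14 to 30 cm above the counter; the two others stand upright on the counter within 50 mm of where they first stood, each pressing on it with under 4.6 N (so neither is the heaviest); the bell's plunger is up (value of joint bell_plunger below 0.003 m and ((height (world z) of tin_a between 0.14 and 0.3 m and angle between tin_a's own z axis and vertical below 0.25 rad and linear speed of tin_a below 0.05 m/s and contact force between tin_a and the fingers above 2 N and height (world z) of each of tin_b, tin_c below 0.006 m and angle between each of tin_b, tin_c's own z axis and vertical below 0.1 rad and distance of each of tin_b, tin_c from where it was at the start of the episode below 0.05 m and linear speed of each of tin_b, tin_c below 0.03 m/s and contact force between each of tin_b, tin_c and anything else below 4.6 N and contact force between each of tin_b, tin_c and tin_a below 0.1 N) or (height (world z) of tin_b between 0.14 and 0.3 m and angle between tin_b's own z axis and vertical below 0.25 rad and linear speed of tin_b below 0.05 m/s and contact force between tin_b and the fingers above 2 N and height (world z) of each of tin_a, tin_c below 0.006 m and angle between each of tin_a, tin_c's own z axis and vertical below 0.1 rad and distance of each of tin_a, tin_c from where it was at the start of the episode below 0.05 m and linear speed of each of tin_a, tin_c below 0.03 m/s and contact force between each of tin_a, tin_c and anything else below 4.6 N and contact force between each of tin_a, tin_c and tin_b below 0.1 N) or (height (world z) of tin_c between 0.14 and 0.3 m and angle between tin_c's own z axis and vertical below 0.25 rad and linear speed of tin_c below 0.05 m/s and contact force between tin_c and the fingers above 2 N and height (world z) of each of tin_a, tin_b below 0.006 m and angle between each of tin_a, tin_b's own z axis and vertical below 0.1 rad and distance of each of tin_a, tin_b from where it was at the start of the episode below 0.05 m and linear speed of each of tin_a, tin_b below 0.03 m/s and contact force between each of tin_a, tin_b and anything else below 4.6 N and contact force between each of tin_a, tin_b and tin_c below 0.1 N))); the arm keeps its last pose, push and grip.
It fails at once if a tin is tipped beyond about 40 degrees (angle between any of tin_a, tin_b, tin_c's own z axis and vertical above 0.7 rad).
It fails at once if a bystander (heat sink, screwdriver, radio knob, loose magnet or speaker) is moved more than 30 mm (distance of any of heat_sink, ratchet, radio_knob, magnet, speaker from where it was at the start of the episode above 0.03 m).
It also fails if it takes over 72 s, if anything falls off the work surface, if the arm or the gripper's body presses on something with over 40 N, if the wrist force passes 120 N, or if a joint passes its speed limit or range.

ROBOT

A 6-joint arm with a two-finger parallel gripper is mounted at the origin on the work surface. World frame = base frame: x ahead of the robot, y to its left, z up, the work surface at z = 0. Lengths are in m, angles in rad, forces in N, time in s.
With the tool pointing down it reaches from about 0.3 to 0.85 m from the base axis. Payload 5.4 kg.
Tool frame: the origin (TCP) lies between the finger pads; the fingertips stand 22 mm ahead of it and the grasp point (between the pads) lies 3 mm ahead of it (arm.tip_reach is the distance from the TCP to the fingertips, in m); z points along the fingers, y is the line along which they close (so a half turn about z gives the same grasp; the last joint's range is limited). The gripper opens to 85 mm and grips with 20 to 120 N. Pads are 22 mm wide; open, the fingers measure 114 mm over their backs; the gripper's body (76 mm by 85 mm) begins 54 mm behind the grasp point. The pads swing forward as they close: fully open they stand 13 mm farther back than shut.
Start: joints at [-1.35, 0.158, 1.597, -0, 1.386, -0.21], TCP at [0.24, -0.522, 0.253] pointing down, gripper open.
Joint ranges: [-2.91, 2.91], [-0.94, 2.29], [0.18, 2.7], [-1.29, 4.43], [0.17, 2.64], [-3, 3]. Speed limits (rad/s): [2.57, 2.57, 3.14, 3.14, 3.14, 3.14].

INTERFACE

Orientations are given as a unit quaternion [w, x, y, z].
In Python, from rig import readout, imaging, workorder, arm gives the robot as it stands.
- The arm moves only by the shell command python3 -m creep 'ROWS' [OPENING] [FORCE]. ROWS is JSON, a list of rows, each a list of 6 numbers: the shift along the tool's x, y, z in mm, then the turn, a rotation vector about the tool's x, y, z in degrees. A call has 1 to 8 rows; each row shifts and turns the commanded pose from where the row before left it, along the tool's axes as they then stand; what a row does not reach is not made up. A row lasts 1/12 s, in which the tool goes at most 41.7 mm and 7.16 degrees, less where a joint would pass 70% of its speed; a pose out of reach is approached as far as the arm can. A call is refused whole if a number of a shift passes 41.7 or a number of a turn 7.16, either way. A call with a gripper value outside its range is refused whole. OPENING is the closure, from -1 (fully open) to 1 (shut), set as the call begins (- or left out, the last holds). The fingers move at their own pace and stop on an object; FORCE is the grip in N (left out, the last holds). Time passes only in rows, so rows that do not move let the fingers close. It gives the time, the measured TCP pose, the force, the opening and the grip force at its end, in the units of the state.
- readout.get_state(): the state, without advancing time (a new reading comes with each control period).
- imaging.read_camera(name): name is "scene" or "top" or "wrist"; returns the picture (400x640x3 uint8, red, green, blue); there is no depth.
- imaging.calibration(name): a dict with "intrinsics" (3x3 intrinsics, pixels), "R" (3x3) and "t" (3): a world point X has camera coordinates R X + t. Camera axes: x right, y down, z forward; pixel columns grow to the right and rows downward; lengths in m; the calibration is good to about 2 mm. A picture is of the moment at which its call begins: read the wrist's pose just before it. calibration takes no time and is no camera call; for the wrist camera it gives the pose at the moment of the call.
- workorder.job_done(): hands the job in; it is judged then, once.
The state is a dict: "time": time; "qpos": joint angles; "joint_vel": joint speeds; "joint_efforts": joint torques, N m; "position": TCP position; "tcp_rot": TCP orientation; "contact_force": force on the tool from outside, world axes, zero at the start; "wrist_torque": the same for the moment, N m; "gripper_width": finger opening in m; "gripper_force": force on a finger pad.
Only numpy, scipy, OpenCV 4.12 (cv2) and the standard library are available. Lean on these libraries where they do the work, as an engineer would, in place of code of your own. Each camera call takes 0.05 s, during which the arm holds its last target. There are 200 camera calls.

## Working session

There is one attempt and no reset: what is moved stays moved. The work goes in short steps, Python scripts to look and compute and a shell command to move; the robot and the scene stay as the last step left them, time stands still between calls to the robot, and variables do not carry over. Pictures are saved under pics/ and viewed, at most 10 in all, crops included, and the job is handed in when it is done.

```bash
mkdir -p pics; python3 - <<'E'
from rig import readout, imaging
import cv2
s=readout.get_state();print({k:s[k] for k in('time','position','tcp_rot','contact_force','gripper_width')})
for n in('top','scene'):
    im=imaging.read_camera(n);cv2.imwrite(f'pics/{n}0.png',im[:,:,::-1])
    c=imaging.calibration(n);print(n,c)
E
```

```text
{'time': 0.0, 'position': array([ 0.23995979, -0.52190777,  0.2522781 ]), 'tcp_rot': array([-9.84029241e-04,  9.76892941e-01,  2.13726958e-01, -1.31980791e-05]), 'contact_force': array([-0.27326987, -0.96345452,  0.70480151]), 'gripper_width': 0.08541235392015284}
top {'intrinsics': array([[396.77914838,   0.        , 319.28594946],
       [  0.        , 396.77914838, 200.33780239],
       [  0.        ,   0.        ,   1.        ]]), 'R': array([[-7.86533082e-02, -9.96902021e-01,  1.30894930e-04],
       [-9.75146763e-01,  7.69095854e-02, -2.07782835e-01],
       [ 2.07129061e-01, -1.64704491e-02, -9.78174972e-01]]), 't': array([0.00600428, 0.62121486, 0.92500582])}
scene {'intrinsics': array([[490.3633129 ,   0.        , 317.15966899],
       [  0.        , 490.3633129 , 200.44701922],
       [  0.        ,   0.        ,   1.        ]]), 'R': array([[ 0.47116483,  0.88192384,  0.01463021],
       [ 0.7032911 , -0.36561698, -0.60967684],
       [-0.53233949,  0.29754758, -0.79251505]]), 't': array([-0.27372921, -0.3979038 ,  1.85167968])}
```

View pics/top0.png

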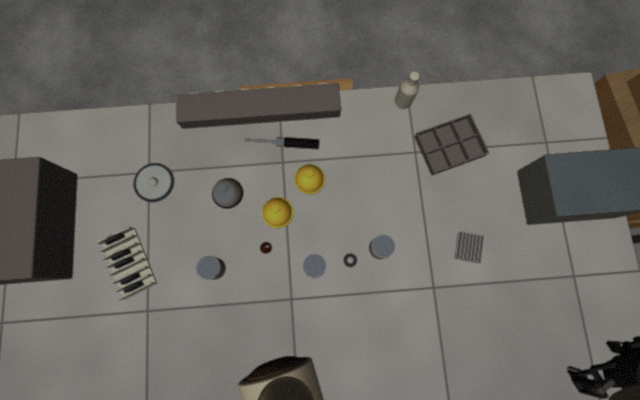

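View pics/scene0.png

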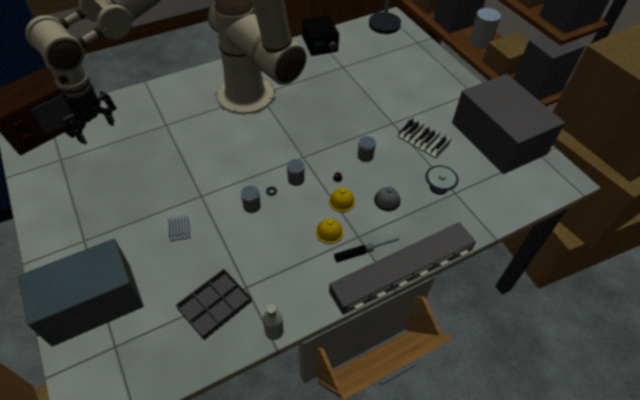

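The top view shows the grey chrome bell at about (227,193) and two yellow decoys at (277,212) and (310,179). The tins are at (209,267), (314,265) and (382,246), the knob at (266,247) and the ring magnet at (350,260). I'll enlarge the bell and tins.

```bash
python3 - <<'E'
import cv2,numpy as np
t=cv2.imread('pics/top0.png');s=cv2.imread('pics/scene0.png')
a=cv2.resize(t[170:285,190:400],None,fx=3.8,fy=3.8,interpolation=cv2.INTER_CUBIC)[:, :798]
b=cv2.resize(s[130:215,235:433],None,fx=4,fy=4,interpolation=cv2.INTER_CUBIC)[:,:798]
cv2.imwrite('pics/topc.png',cv2.convertScaleAbs(a,alpha=1.6));cv2.imwrite('pics/scenec.png',cv2.convertScaleAbs(b,alpha=1.6));print(a.shape,b.shape)
E
```

```text
(437, 798, 3) (340, 792, 3)
```

View pics/topc.png

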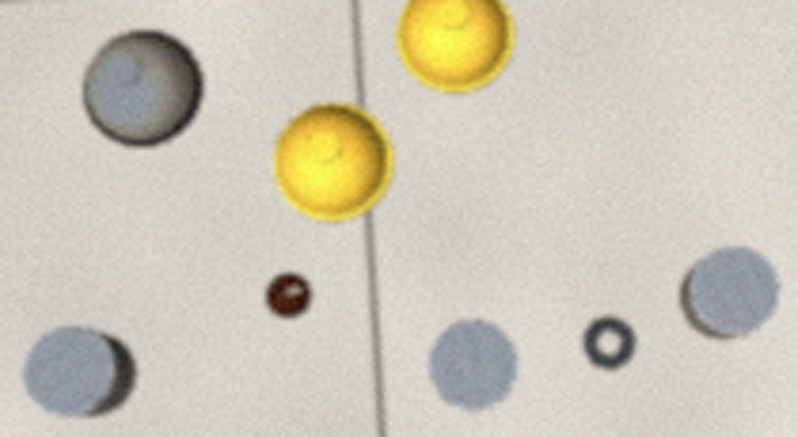

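View pics/scenec.png

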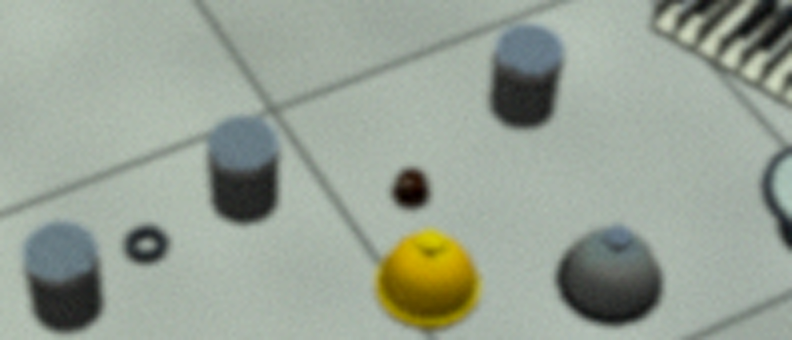

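The top crop shows the tin lids at (70,371), (473,364) and (734,291), the bell plunger head near (126,68) and its base disc at (143,88). In the scene crop the lids are at (528,50), (243,144) and (61,251), and the plunger head top at (617,234).

```bash
cat > geo.py <<'E'
import numpy as np
from rig import imaging
def ray(n,uv):
    c=imaging.calibration(n);R,t=c['R'],c['t']
    d=R.T@np.linalg.inv(c['intrinsics'])@[*uv,1];return -R.T@t,d
def plane(n,uv,z):
    o,d=ray(n,uv);return o+d*(z-o[2])/d[2]
def tri(a,b):
    (o,d),(p,e)=ray('top',a),ray('scene',b)
    s=np.linalg.lstsq(np.c_[d,-e],p-o,rcond=None)[0];A,B=o+d*s[0],p+e*s[1];return (A+B)/2,np.linalg.norm(A-B)
T=lambda x,y:((x+.5)/3.8-.5+190,(y+.5)/3.8-.5+170)
S=lambda x,y:((x+.5)/4-.5+235,(y+.5)/4-.5+130)
E
python3 - <<'E'
from geo import *
np.set_printoptions(precision=4,suppress=True)
for k,a,b,z in(('L',(70,371),(528,50),.07),('M',(473,364),(243,144),.07),('R',(734,291),(61,251),.07),('bell',(126,68),(617,236),.062),('base',(143,88),None,.004),('knob',(288,296),(411,187),.01),('mag',(609,343),(146,244),.006),('yel',(325,147),None,.062)):
    print(k,plane('top',T(*a),z),*( (plane('scene',S(*b),z),tri(T(*a),S(*b))) if b else ()))
from rig import readout
from scipy.spatial.transform import Rotation as Ro
s=readout.get_state();print(Ro.from_quat(np.roll(s['tcp_rot'],-1)).as_matrix())
E
```

```text
L [0.4762 0.236  0.07  ] [0.4777 0.2385 0.07  ] (array([0.4768, 0.2376, 0.0691]), np.float64(0.002782645293266434))
M [ 0.4606 -0.0178  0.07  ] [ 0.4623 -0.0156  0.07  ] (array([ 0.4611, -0.0166,  0.0692]), np.float64(0.002728723787007255))
R [ 0.4933 -0.1873  0.07  ] [ 0.4955 -0.1854  0.07  ] (array([ 0.494 , -0.1863,  0.0689]), np.float64(0.0026735767072949643))
bell [0.6725 0.197  0.062 ] [0.6719 0.1999 0.062 ] (array([0.6726, 0.1978, 0.0635]), np.float64(0.002335859813962267))
base [0.6725 0.1989 0.004 ]
knob [0.5186 0.1041 0.01  ] [0.5188 0.1078 0.01  ] (array([0.5192, 0.1056, 0.0111]), np.float64(0.0034360931009193314))
mag [ 0.4703 -0.1099  0.006 ] [ 0.4705 -0.1076  0.006 ] (array([ 0.4707, -0.1088,  0.007 ]), np.float64(0.002132966569536063))
yel [0.6088 0.0684 0.062 ]
[[ 0.9086  0.4176 -0.0004]
 [ 0.4176 -0.9086  0.0017]
 [ 0.0004 -0.0017 -1.    ]]
```

Both cameras agree to about 3 mm: L (0.477,0.2375), M (0.461,-0.0166), R (0.494,-0.186) and bell (0.6726,0.198). Each triangulated height also matches its known value. I'll square the tool with the world axes, then move above the bell with the fingers shut.

```bash
python3 -m creep '[[0,0,0,0,0,6.18],[0,0,0,0,0,6.18],[0,0,0,0,0,6.18],[0,0,0,0,0,6.18],[19.6,-32.7,0,0,0,0],[19.6,-32.7,0,0,0,0],[19.6,-32.7,0,0,0,0],[19.6,-32.7,0,0,0,0]]' 1 40
python3 -m creep '[[19.6,-32.7,0,0,0,0],[19.6,-32.7,0,0,0,0],[19.6,-32.7,0,0,0,0],[19.6,-32.7,0,0,0,0],[19.6,-32.7,0,0,0,0],[19.6,-32.7,0,0,0,0],[19.6,-32.7,0,0,0,0],[19.6,-32.7,0,0,0,0]]'
python3 -m creep '[[19.6,-32.7,0,0,0,0],[19.6,-32.7,0,0,0,0],[19.6,-32.7,0,0,0,0],[19.6,-32.7,0,0,0,0],[19.6,-32.7,0,0,0,0],[19.6,-32.7,0,0,0,0],[19.6,-32.7,0,0,0,0],[19.6,-32.7,0,0,0,0]]'
cat > st.py <<'E'
from geo import *
from rig import readout,arm
from scipy.spatial.transform import Rotation as Ro
import sys
np.set_printoptions(precision=4,suppress=True)
s=readout.get_state();R=Ro.from_quat(np.roll(s['tcp_rot'],-1))
print('t',s['time'],'p',s['position'],'F',s['contact_force'],'w',s['gripper_width'],s['gripper_force'],'tip',arm.tip_reach,'\n',R.as_matrix())
T={'L':(.477,.2375),'M':(.4613,-.0166),'R':(.4942,-.186),'bell':(.6726,.1985)}
for k,v in T.items(): print(k,'tool shift mm (z=to height 0)',R.inv().apply(np.array([*v,0])-s['position'])*1000)
print('turn to square, deg',(R.inv()*Ro.from_matrix(np.diag([1,-1,-1]))).as_rotvec(degrees=True))
E
python3 st.py
```

```text
time: 0.77
position: [0.3189, -0.39, 0.2527]
tcp_rot: [-0.0, 1.0, -0.001, -0.0]
contact_force: [0.7, 0.3, 0.1]
gripper_width: -0.0004
gripper_force: 0.0
time: 1.43
position: [0.476, -0.1282, 0.253]
tcp_rot: [-0.0, 1.0, -0.0, -0.0]
contact_force: [0.7, -1.2, -0.1]
gripper_width: -0.0003
gripper_force: 0.0
time: 2.1
position: [0.6329, 0.1332, 0.2526]
tcp_rot: [0.0, 1.0, -0.0, -0.001]
contact_force: [0.6, -1.0, 1.2]
gripper_width: 0.0
gripper_force: 0.0
t 2.1 p [0.6329 0.1332 0.2526] F [ 0.5885 -1.0367  1.1593] w 4.6405414422986275e-06 0.0 tip 0.022 
 [[ 1.     -0.0004 -0.0011]
 [-0.0004 -1.     -0.0001]
 [-0.0011  0.0001 -1.    ]]
L tool shift mm (z=to height 0) [-155.6299 -104.2584  252.7561]
M tool shift mm (z=to height 0) [-171.2199  149.8484  252.8042]
R tool shift mm (z=to height 0) [-138.2465  319.2341  252.7907]
bell tool shift mm (z=to height 0) [ 39.9868 -65.3431 252.5551]
turn to square, deg [ 0.0071  0.0603 -0.0248]
```

```bash
python3 -m creep '[[20,-32.6,0,0,0,0],[20,-32.7,0,0,0,0],[0,0,36,0,0,0],[0,0,36,0,0,0],[0,0,36,0,0,0],[0,0,36,0,0,0],[0,0,10,0,0,0],[0,0,5,0,0,0]]'
python3 -m creep '[[0,0,4,0,0,0],[0,0,3,0,0,0],[0,0,3,0,0,0],[0,0,0,0,0,0]]'; python3 st.py|head -2
python3 - <<'E'
from rig import imaging;import cv2
cv2.imwrite('pics/w1.png',imaging.read_camera('wrist')[:,:,::-1])
E
```

```text
time: 2.77
position: [0.6701, 0.1963, 0.0904]
tcp_rot: [0.0, 1.0, -0.0, -0.004]
contact_force: [-0.6, -0.7, -0.2]
gripper_width: 0.0002
gripper_force: 0.0
time: 3.1
position: [0.6736, 0.1966, 0.086]
tcp_rot: [-0.0, 1.0, -0.0, 0.001]
contact_force: [0.0, 0.4, -1.3]
gripper_width: -0.0001
gripper_force: 0.0
t 3.1 p [0.6736 0.1966 0.086 ] F [ 0.0432  0.4477 -1.2543] w -6.022791220390582e-05 0.0 tip 0.022 
 [[ 1.     -0.0007  0.0027]
```

View pics/w1.png

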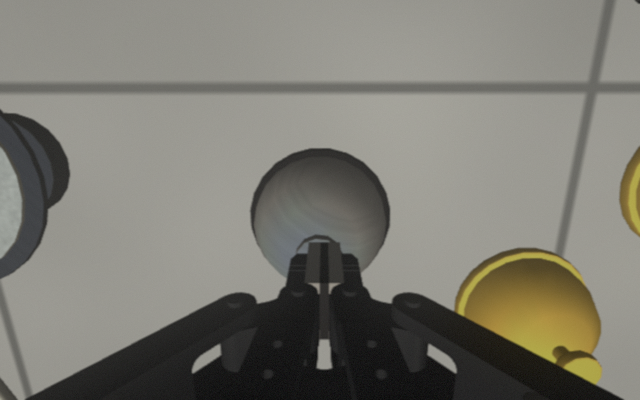

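The wrist view shows the shut fingertips at about (323,262), right on the bell's plunger head at (318,240). Now I'll press.

```bash
python3 -m creep '[[0,0,4,0,0,0],[0,0,4,0,0,0],[0,0,3,0,0,0],[0,0,1,0,0,0],[0,0,0,0,0,0],[0,0,0,0,0,0]]'
```

```text
time: 3.65
position: [0.674, 0.1967, 0.0759]
tcp_rot: [-0.0, 1.0, -0.0, 0.002]
contact_force: [-5.2, -0.8, 16.2]
gripper_width: 0.0005
gripper_force: 7.8
```

The plunger is at its stop: 16 N with the tip at 54 mm. Next I'll retract, go over the left tin and open the gripper.

```bash
python3 -m creep '[[0,0,-30,0,0,0],[0,0,-40,0,0,0],[0,0,-35,0,0,0],[-32.8,-6.8,0,0,0,0],[-32.8,-6.8,0,0,0,0],[-32.8,-6.8,0,0,0,0],[-32.8,-6.8,0,0,0,0],[-32.8,-6.8,0,0,0,0]]' - 
python3 -m creep '[[-32.8,-6.8,0,0,0,0],[0,0,0,0,0,0],[0,0,0,0,0,0],[0,0,0,0,0,0]]' -1
python3 st.py
cat > weigh.py <<'E'
from rig import readout,imaging
import numpy as np,cv2,sys
f=[];im=None
for i in range(14):
    im=imaging.read_camera('wrist');s=readout.get_state();f.append(s['contact_force'])
f=np.array(f);print('mean',f.mean(0).round(3),'std',f.std(0).round(2),'z',s['position'],'w',s['gripper_width'],s['gripper_force'])
if len(sys.argv)>1: cv2.imwrite(f'pics/{sys.argv[1]}.png',im[:,:,::-1])
E
python3 weigh.py w2
```

```text
time: 4.32
position: [0.5066, 0.2308, 0.1767]
tcp_rot: [0.0, 1.0, -0.0, -0.0]
contact_force: [-0.4, 0.1, -0.0]
gripper_width: -0.0001
gripper_force: 0.0
time: 4.65
position: [0.4764, 0.2375, 0.1775]
tcp_rot: [-0.0, 1.0, -0.0, 0.001]
contact_force: [-0.3, 0.2, 0.4]
gripper_width: 0.0478
gripper_force: 0.0
t 4.65 p [0.4764 0.2375 0.1775] F [-0.3018  0.163   0.4177] w 0.0477814933893101 0.0 tip 0.022 
 [[ 1.     -0.0005  0.0011]
 [-0.0005 -1.      0.    ]
 [ 0.0011 -0.     -1.    ]]
L tool shift mm (z=to height 0) [  0.4497  -0.0171 177.5245]
M tool shift mm (z=to height 0) [-15.1236 254.0907 177.5   ]
R tool shift mm (z=to height 0) [ 17.8608 423.4742 177.5297]
bell tool shift mm (z=to height 0) [196.069   38.8854 177.7306]
turn to square, deg [-0.0018 -0.0607 -0.0286]
mean [ 0.071 -0.01   0.095] std [0.66 0.37 0.7 ] z [0.47580875 0.23747336 0.17731151] w 0.08515719602456095 0.0
```

View pics/w2.png

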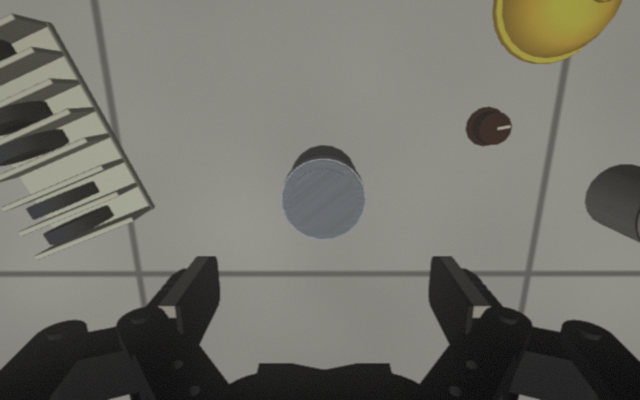

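The wrist view puts the lid at (323,199), midway between the open fingers at x = 217 and 430. It's clear to descend, grip, lift and weigh.

```bash
python3 -m creep '[[0.5,0,30,0,0,0],[0,0,40,0,0,0],[0,0,35,0,0,0],[0,0,15,0,0,0],[0,0,5,0,0,0],[0,0,0,0,0,0]]'
python3 -m creep '[[0,0,0,0,0,0],[0,0,0,0,0,0],[0,0,0,0,0,0],[0,0,0,0,0,0],[0,0,0,0,0,0],[0,0,0,0,0,0]]' 1 60
python3 -m creep '[[0,0,-5,0,0,0],[0,0,-15,0,0,0],[0,0,-15,0,0,0],[0,0,-10,0,0,0],[0,0,0,0,0,0],[0,0,0,0,0,0],[0,0,0,0,0,0]]'
python3 weigh.py wL
```

```text
time: 5.85
position: [0.4753, 0.2373, 0.0511]
tcp_rot: [0.0, 1.0, -0.0, -0.001]
contact_force: [-0.6, 0.2, 1.0]
gripper_width: 0.0849
gripper_force: 0.0
time: 6.35
position: [0.4782, 0.2381, 0.0547]
tcp_rot: [-0.001, 1.0, -0.0, 0.002]
contact_force: [0.6, 1.6, 6.9]
gripper_width: 0.0548
gripper_force: 63.8
time: 6.93
position: [0.4755, 0.2373, 0.0964]
tcp_rot: [0.0, 1.0, -0.0, -0.001]
contact_force: [0.7, 0.2, -3.9]
gripper_width: 0.0549
gripper_force: 64.2
mean [ 0.095 -0.085 -3.743] std [0.55 0.74 0.38] z [0.47631704 0.23749085 0.09733039] w 0.05478308318757905 64.24110531806946
```

L weighs about 3.84 N. I'll stand it back down, release it and go to M.

```bash
python3 -m creep '[[0,0,15,0,0,0],[0,0,15,0,0,0],[0,0,9,0,0,0],[0,0,3,0,0,0],[0,0,1,0,0,0],[0,0,0,0,0,0],[0,0,0,0,0,0]]'
python3 -m creep '[[0,0,0,0,0,0],[0,0,0,0,0,0],[0,0,0,0,0,0],[0,0,0,0,0,0],[0,0,0,0,0,0],[0,0,0,0,0,0],[0,0,-20,0,0,0],[0,0,-35,0,0,0]]' -1
python3 -m creep '[[0,0,-35,0,0,0],[0,0,-37,0,0,0],[-2.1,36.3,0,0,0,0],[-2.1,36.3,0,0,0,0],[-2.1,36.3,0,0,0,0],[-2.1,36.3,0,0,0,0],[-2.1,36.3,0,0,0,0],[-2.1,36.3,0,0,0,0]]'
python3 -m creep '[[-2.1,36.3,0,0,0,0],[0,0,0,0,0,0],[0,0,0,0,0,0]]'
python3 weigh.py w3
python3 st.py
```

```text
time: 8.22
position: [0.4766, 0.2376, 0.0547]
tcp_rot: [-0.0, 1.0, -0.0, 0.0]
contact_force: [-0.7, -0.9, -1.6]
gripper_width: 0.0548
gripper_force: 64.6
time: 8.88
position: [0.4728, 0.2366, 0.1059]
tcp_rot: [0.001, 1.0, -0.0, -0.005]
contact_force: [1.2, -0.3, 0.1]
gripper_width: 0.0854
gripper_force: 0.0
time: 9.55
position: [0.4631, 0.0182, 0.1815]
tcp_rot: [0.0, 1.0, -0.0, 0.0]
contact_force: [0.6, -0.3, -0.3]
gripper_width: 0.0856
gripper_force: 0.0
time: 9.8
position: [0.4614, -0.0181, 0.1815]
tcp_rot: [-0.0, 1.0, -0.002, 0.0]
contact_force: [0.4, 0.3, -0.1]
gripper_width: 0.0853
gripper_force: 0.0
mean [ 0.048  0.044 -0.215] std [0.56 0.53 0.54] z [ 0.46142802 -0.01648148  0.18130452] w 0.08529988441972028 0.0
t 10.5 p [ 0.4614 -0.0165  0.1813] F [ 0.2811  0.0169 -0.3108] w 0.08529988441972028 0.0 tip 0.022 
 [[ 1.     -0.0005 -0.    ]
 [-0.0005 -1.      0.    ]
 [-0.     -0.     -1.    ]]
L tool shift mm (z=to height 0) [  15.4578 -253.9873  181.3062]
M tool shift mm (z=to height 0) [ -0.1264   0.1199 181.3045]
R tool shift mm (z=to height 0) [ 32.8508 169.5048 181.303 ]
bell tool shift mm (z=to height 0) [ 211.0755 -215.0765  181.3042]
turn to square, deg [-0.0004  0.0005 -0.0261]
```

View pics/w3.png

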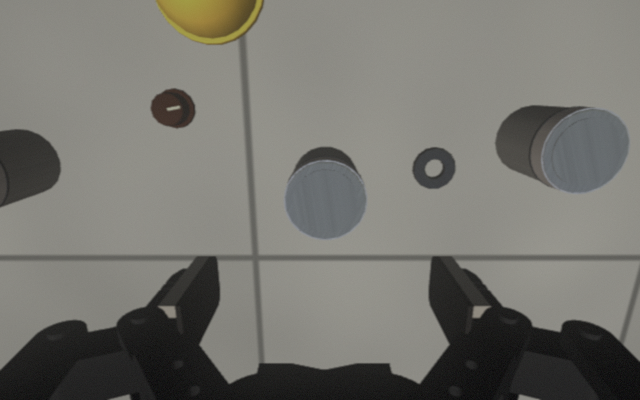

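M's lid is at (326,200), about 2 mm off centre between the fingers. L stands upright at the left edge, and the knob (172,108) and magnet (434,168) are undisturbed. Next I'll grip and weigh M.

```bash
python3 -m creep '[[0,1.5,34,0,0,0],[0,0,40,0,0,0],[0,0,35,0,0,0],[0,0,14,0,0,0],[0,0,5,0,0,0],[0,0,0,0,0,0]]'
python3 -m creep '[[0,0,0,0,0,0],[0,0,0,0,0,0],[0,0,0,0,0,0],[0,0,0,0,0,0],[0,0,0,0,0,0],[0,0,0,0,0,0]]' 1 60
python3 -m creep '[[0,0,-5,0,0,0],[0,0,-15,0,0,0],[0,0,-15,0,0,0],[0,0,-10,0,0,0],[0,0,0,0,0,0],[0,0,0,0,0,0],[0,0,0,0,0,0]]'
python3 weigh.py wM
```

```text
time: 11.0
position: [0.4605, -0.0179, 0.0523]
tcp_rot: [-0.0, 1.0, -0.0, -0.001]
contact_force: [0.1, -0.0, -0.8]
gripper_width: 0.0851
gripper_force: 0.0
time: 11.5
position: [0.4633, -0.0184, 0.0555]
tcp_rot: [0.0, 1.0, -0.0, 0.002]
contact_force: [-0.1, 1.6, 5.7]
gripper_width: 0.0545
gripper_force: 64.2
time: 12.08
position: [0.4606, -0.0178, 0.0974]
tcp_rot: [-0.0, 1.0, -0.0, -0.001]
contact_force: [-0.1, 0.2, -6.3]
gripper_width: 0.0545
gripper_force: 65.1
mean [-0.016 -0.032 -6.152] std [0.58 0.25 0.49] z [ 0.46143059 -0.01811325  0.09831357] w 0.05454142956625076 65.12969970703125
```

M weighs about 6.0 N. I'll put it back and weigh R as well.

```bash
python3 -m creep '[[0,0,15,0,0,0],[0,0,15,0,0,0],[0,0,9,0,0,0],[0,0,3,0,0,0],[0,0,1,0,0,0],[0,0,0,0,0,0],[0,0,0,0,0,0]]'
python3 -m creep '[[0,0,0,0,0,0],[0,0,0,0,0,0],[0,0,0,0,0,0],[0,0,0,0,0,0],[0,0,0,0,0,0],[0,0,0,0,0,0],[0,0,-20,0,0,0],[0,0,-35,0,0,0]]' -1
python3 -m creep '[[0,0,-35,0,0,0],[0,0,-37,0,0,0],[6.6,33.6,0,0,0,0],[6.6,33.6,0,0,0,0],[6.6,33.6,0,0,0,0],[6.6,33.6,0,0,0,0],[6.6,33.6,0,0,0,0],[0,0,0,0,0,0]]'
python3 -m creep '[[0,0,0,0,0,0],[0,0,0,0,0,0]]'
python3 weigh.py w4
python3 st.py
```

```text
time: 13.37
position: [0.4619, -0.0182, 0.0557]
tcp_rot: [0.0, 1.0, -0.0, 0.001]
contact_force: [0.8, 0.1, -5.5]
gripper_width: 0.0552
gripper_force: 65.7
time: 14.03
position: [0.4581, -0.0172, 0.1074]
tcp_rot: [-0.001, 1.0, -0.0, -0.004]
contact_force: [1.5, -0.0, -0.9]
gripper_width: 0.0856
gripper_force: 0.0
time: 14.7
position: [0.4951, -0.1916, 0.1829]
tcp_rot: [0.002, 1.0, -0.003, 0.001]
contact_force: [0.9, -0.3, 0.0]
gripper_width: 0.0856
gripper_force: 0.0
time: 14.87
position: [0.494, -0.1856, 0.182]
tcp_rot: [-0.0, 1.0, -0.0, -0.0]
contact_force: [-0.4, 0.7, 0.4]
gripper_width: 0.0854
gripper_force: 0.0
mean [-0.081  0.126 -0.148] std [0.54 0.62 0.48] z [ 0.49432005 -0.18612074  0.18232408] w 0.08514575837223834 0.0
t 15.5667 p [ 0.4943 -0.1861  0.1823] F [0.3022 0.8267 0.4679] w 0.08514575837223834 0.0 tip 0.022 
 [[ 1.     -0.0007  0.    ]
 [-0.0007 -1.     -0.    ]
 [ 0.      0.     -1.    ]]
L tool shift mm (z=to height 0) [ -17.6173 -423.6153  182.3083]
M tool shift mm (z=to height 0) [ -33.1422 -169.5045  182.317 ]
R tool shift mm (z=to height 0) [ -0.1254  -0.1272 182.3241]
bell tool shift mm (z=to height 0) [ 178.0095 -384.7501  182.3154]
turn to square, deg [ 0.0021 -0.0017 -0.0395]
```

View pics/w4.png

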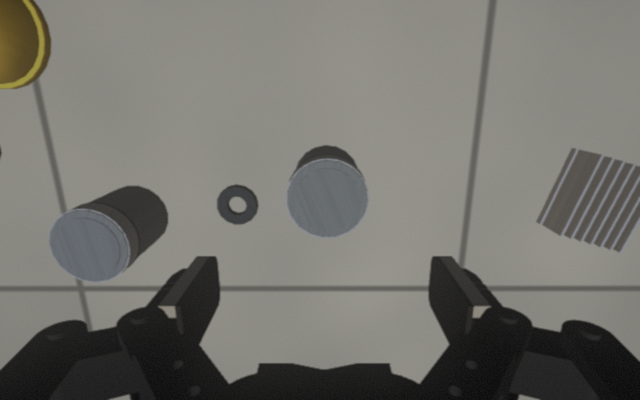

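R's lid is at (327,198), about 2.5 mm off centre between the fingers. M stands upright at (90,245), and the magnet and heat sink are untouched.

```bash
python3 -m creep '[[0,2,35,0,0,0],[0,0,40,0,0,0],[0,0,35,0,0,0],[0,0,14,0,0,0],[0,0,5,0,0,0],[0,0,0,0,0,0]]'
python3 -m creep '[[0,0,0,0,0,0],[0,0,0,0,0,0],[0,0,0,0,0,0],[0,0,0,0,0,0],[0,0,0,0,0,0],[0,0,0,0,0,0]]' 1 60
python3 -m creep '[[0,0,-5,0,0,0],[0,0,-15,0,0,0],[0,0,-15,0,0,0],[0,0,-10,0,0,0],[0,0,0,0,0,0],[0,0,0,0,0,0],[0,0,0,0,0,0]]'
python3 weigh.py wR
```

```text
time: 16.07
position: [0.4935, -0.1877, 0.0521]
tcp_rot: [-0.001, 1.0, -0.0, -0.001]
contact_force: [0.1, 0.2, 0.6]
gripper_width: 0.0855
gripper_force: 0.0
time: 16.57
position: [0.496, -0.1892, 0.0556]
tcp_rot: [0.001, 1.0, -0.0, 0.002]
contact_force: [-0.4, 0.1, 6.1]
gripper_width: 0.0551
gripper_force: 63.8
time: 17.15
position: [0.4937, -0.1877, 0.0975]
tcp_rot: [-0.0, 1.0, -0.0, -0.001]
contact_force: [0.7, -0.4, -3.3]
gripper_width: 0.0551
gripper_force: 63.8
mean [-0.182  0.064 -2.086] std [0.53 0.39 0.35] z [ 0.49430303 -0.18812771  0.09830117] w 0.05455315344790043 63.80399823188782
```

R weighs about 2.0 N, so M is the heaviest (L 3.8, M 6.0). I'll return R and go back to M.

```bash
python3 -m creep '[[0,0,15,0,0,0],[0,0,15,0,0,0],[0,0,9,0,0,0],[0,0,3,0,0,0],[0,0,1,0,0,0],[0,0,0,0,0,0],[0,0,0,0,0,0]]'
python3 -m creep '[[0,0,0,0,0,0],[0,0,0,0,0,0],[0,0,0,0,0,0],[0,0,0,0,0,0],[0,0,0,0,0,0],[0,0,0,0,0,0],[0,0,-20,0,0,0],[0,0,-35,0,0,0]]' -1
python3 -m creep '[[0,0,-35,0,0,0],[0,0,-37,0,0,0],[-6.6,-34,0,0,0,0],[-6.6,-34,0,0,0,0],[-6.6,-34,0,0,0,0],[-6.6,-34,0,0,0,0],[-6.6,-34,0,0,0,0],[0,0,0,0,0,0]]'
python3 -m creep '[[0,0,0,0,0,0],[0,0,0,0,0,0]]'
python3 st.py
python3 -m creep '[[0,0,35,0,0,0],[0,0,40,0,0,0],[0,0,35,0,0,0],[0,0,14,0,0,0],[0,0,5,0,0,0],[0,0,0,0,0,0]]'
python3 -m creep '[[0,0,0,0,0,0],[0,0,0,0,0,0],[0,0,0,0,0,0],[0,0,0,0,0,0],[0,0,0,0,0,0],[0,0,0,0,0,0]]' 1 60
```

```text
time: 18.43
position: [0.4946, -0.1883, 0.0557]
tcp_rot: [0.0, 1.0, -0.0, 0.0]
contact_force: [0.0, 0.0, -0.7]
gripper_width: 0.055
gripper_force: 64.1
time: 19.1
position: [0.4913, -0.1862, 0.1069]
tcp_rot: [-0.003, 1.0, -0.0, -0.004]
contact_force: [0.9, 0.5, -0.5]
gripper_width: 0.0852
gripper_force: 0.0
time: 19.77
position: [0.4598, -0.0133, 0.1819]
tcp_rot: [-0.001, 1.0, 0.002, -0.001]
contact_force: [-0.4, 0.0, -0.8]
gripper_width: 0.0858
gripper_force: 0.0
time: 19.93
position: [0.4617, -0.0185, 0.1825]
tcp_rot: [0.0, 1.0, -0.0, 0.0]
contact_force: [0.9, 0.4, -0.8]
gripper_width: 0.0857
gripper_force: 0.0
t 19.9333 p [ 0.4617 -0.0185  0.1825] F [ 0.8606  0.3982 -0.8001] w 0.0857295153315614 0.0 tip 0.022 
 [[ 1.     -0.0002  0.0006]
 [-0.0002 -1.     -0.0007]
 [ 0.0006  0.0007 -1.    ]]
L tool shift mm (z=to height 0) [  15.1541 -256.1446  182.3219]
M tool shift mm (z=to height 0) [ -0.4907  -2.0412 182.4836]
R tool shift mm (z=to height 0) [ 32.4462 167.3515 182.6154]
bell tool shift mm (z=to height 0) [ 210.7625 -217.1872  182.4563]
turn to square, deg [ 0.0384 -0.0317 -0.0125]
time: 20.43
position: [0.4609, -0.019, 0.0522]
tcp_rot: [-0.0, 1.0, -0.001, -0.001]
contact_force: [-0.4, -0.4, 0.3]
gripper_width: 0.0856
gripper_force: 0.0
time: 20.93
position: [0.4633, -0.0187, 0.0554]
tcp_rot: [0.001, 1.0, -0.0, 0.002]
contact_force: [-0.9, -0.6, 5.6]
gripper_width: 0.0545
gripper_force: 64.0
```

```bash
python3 -m creep '[[0,0,-10,0,0,0],[0,0,-30,0,0,0],[0,0,-35,0,0,0],[0,0,-35,0,0,0],[0,0,-35,0,0,0],[0,0,-35,0,0,0],[0,0,-20,0,0,0],[0,0,-5,0,0,0]]'
python3 -m creep '[[0,0,0,0,0,0],[0,0,0,0,0,0],[0,0,0,0,0,0],[0,0,0,0,0,0],[0,0,0,0,0,0],[0,0,0,0,0,0]]'
python3 weigh.py w5
python3 - <<'E'
from rig import imaging
import cv2
im=imaging.read_camera('scene')[:,:,::-1]
cv2.imwrite('pics/end.png',cv2.convertScaleAbs(cv2.resize(im[60:280,150:510],None,fx=2.2,fy=2.2,interpolation=cv2.INTER_CUBIC),alpha=1.5))
E
```

```text
time: 21.6
position: [0.4629, -0.0185, 0.263]
tcp_rot: [0.001, 1.0, -0.0, 0.004]
contact_force: [0.6, 0.2, -5.9]
gripper_width: 0.0544
gripper_force: 66.6
time: 22.1
position: [0.4609, -0.018, 0.2572]
tcp_rot: [-0.0, 1.0, -0.0, -0.001]
contact_force: [1.2, -0.2, -5.6]
gripper_width: 0.0548
gripper_force: 66.6
mean [-0.088  0.1   -6.362] std [0.53 0.57 0.3 ] z [ 0.46140596 -0.01809989  0.25832209] w 0.05466957621212948 66.62645816802979
```

View pics/end.png

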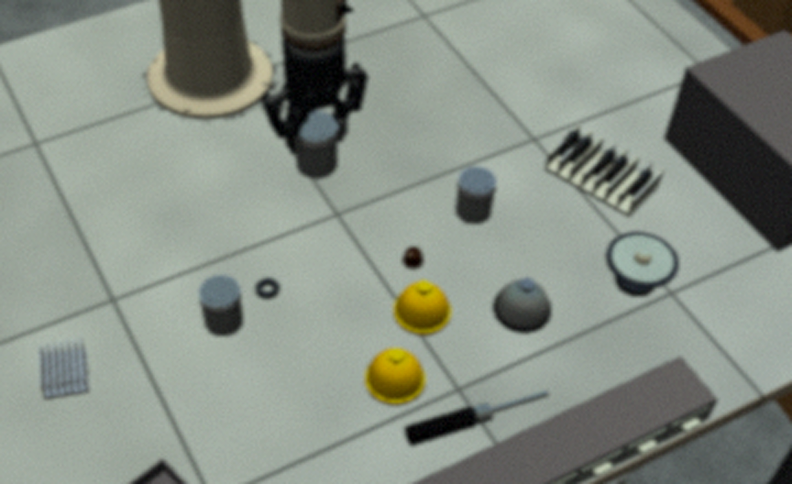

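The view shows tin M held level at (317,145), about 20 cm up. The other two tins stand at (475,195) and (221,305), and the bystanders are where they were. I'm handing in the job.

```bash
python3 -c "
from rig import workorder
print(workorder.job_done())"
```

```text
the job is handed in; nothing more can be done
None
```

I rang the bell and weighed all three tins (left 3.8 N, middle 6.0 N, right 2.0 N), then handed the job in with the middle tin, the heaviest, held level about 20 cm up and the other two back in place; no verdict was returned.

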